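Put away the ink bench: jars, tins and knife

TASK

Tidy the ink bench: stand the two black sample jars upright in the two bays of the jar rack, one in each, stand the two squat tins upright in the two round wells of the tin plate, one in each, and lay the ink knife flat and lengthways inside the long shallow tray. Let go of everything, and do not shift the big ink pot or the bottle beside the work.

Things in the scene. Friction and masses are not known exactly. Their poses are not given: they have to be found in the camera images.
- jar_a: Loose: sealed black plastic ink sample jar, an upright round cylinder 44 mm in diameter and 66 mm tall, small round paper label on its lid. One of two alike. Origin: centre of its underside, z up. About 110 g.
- jar_b: Loose: sealed black plastic ink sample jar, an upright round cylinder 44 mm in diameter and 66 mm tall, small round paper label on its lid. One of two alike. Origin: centre of its underside, z up. About 110 g.
- tin_a: Loose: sealed squat metal ink tin with a paper band, an upright round cylinder 56 mm in diameter and 40 mm tall, plain white lid. One of two alike. Origin: centre of its underside, z up. About 150 g.
- tin_b: Loose: sealed squat metal ink tin with a paper band, an upright round cylinder 56 mm in diameter and 40 mm tall, plain white lid. One of two alike. Origin: centre of its underside, z up. About 150 g.
- knife: Loose: ink knife, 165 mm long, about 80 g, lying flat. Black handle 90 mm long, 20 mm wide, 22 mm high, then a flat steel blade 26 mm wide and 2 mm thick. Origin: underside, middle of its whole length; x points along the knife to the blade's tip (x = +82 mm), the handle spans x = -82 to +8 mm, z up. Centre of mass near x = -25 mm: grip the handle's sides there.
- jar_rack: Fixed white box for the jars, 74 mm (its x) by 146 mm (its y), 24 mm high, 4 mm walls and 4 mm floor, split by a cross wall into two open bays, each 66 x 67 mm inside, centred at y = +36 and -36 mm, x = 0. Origin: centre of its underside on the table, z up.
- tin_plate: Fixed white plate for the tins, 96 mm (its x) by 180 mm (its y), 12 mm thick, with two round wells 78 mm in diameter and 8 mm deep (floor 4 mm above the table), centred at y = +43 and -43 mm, x = 0. Origin: centre of its underside on the table, z up.
- knife_tray: Fixed white shallow undivided tray for the knife, 92 mm (its x) by 203 mm (its y), rim 8 mm high, 4 mm walls and 4 mm floor, inside 84 x 195 mm. Origin: centre of its underside on the table, z up.
- ink_pot: Bystander, not to be shifted: large closed tin with a paper band, 102 mm in diameter, 106 mm tall, beside the work on the robot's left. Origin: centre of its underside.
- bottle: Bystander, not to be shifted: white plastic bottle with a black cap, 64 mm in diameter, 150 mm tall, beside the work on the robot's right. Origin: centre of its underside.
Mind the look-alikes: they are no part of the job. Of the things shaped like the knife, the black one is meant. What is shaped like the jar_b but orange or red is not meant.

How it is judged:
By the outcome, as a careful person would: the job done as asked, in the order asked, and still so for the second after the job is handed in, with the robot touching nothing.
It also fails if it takes over 115 s, if anything falls off the work surface, if the arm or the gripper's body presses on something with over 40 N, if the wrist force passes 120 N, or if a joint passes its speed limit or range.

ROBOT

A 7-joint arm with a two-finger parallel gripper is mounted at the origin on the work surface. World frame = base frame: x ahead of the robot, y to its left, z up, the work surface at z = 0. Lengths are in m, angles in rad, forces in N, time in s.
With the tool pointing down it reaches from about 0.4 to 0.875 m from the base axis. Payload 19.3 kg.
Tool frame: the origin (TCP) lies at the very end of the fingers, on their centre line; the grasp point (between the pads) lies 19 mm behind it; z points along the fingers, y is the line along which they close (so a half turn about z gives the same grasp; the last joint's range is limited). The gripper opens to 85 mm and grips with 20 to 120 N. Pads are 22 mm wide; open, the fingers measure 114 mm over their backs; the gripper's body (76 mm by 85 mm) begins 54 mm behind the grasp point. The pads swing forward as they close: fully open they stand 13 mm farther back than shut.
Start: joints at [-1.381, 0.521, -0.036, 1.599, 0.021, 1.021, -0.113], TCP at [0.161, 0.604, 0.231] pointing down, gripper open.
Joint ranges: [-2.91, 2.91], [-0.3, 2.13], [-1.5, 1.42], [0.17, 2.43], [-1.26, 4.41], [0.16, 1.93], [-2.52, 2.52]. Speed limits (rad/s): [1.89, 1.89, 2.39, 2.39, 3.01, 3.01, 3.01].

INTERFACE

Orientations are given as [roll, pitch, yaw] about the fixed x, y, z axes, in that order (R = Rz(yaw) Ry(pitch) Rx(roll)).
In Python, from workcell import bot gives the robot as it stands.
- The arm moves only by the tool carry_out, never from a script. Its argument "rows" is a list that holds one entry, the list of rows, each a list of 4 numbers: the shift along the tool's x, y, z in m, then the turn about the tool's z in degrees. In form: [[[x, y, z, twist], ...]]. A call has 1 to 12 rows; each row is the pose to reach, as a shift and turn from the pose commanded when the call began, along the tool's axes at that moment; what a row does not reach only later rows make up. A row lasts 1/12 s, in which the tool goes at most 41.7 mm and 7.16 degrees, less where a joint would pass 70% of its speed; a pose out of reach is approached as far as the arm can. A call with a gripper value outside its range is refused whole. "grip" is the finger opening in m, from 0 to 0.0854, set as the call begins (left out, the last holds). The fingers move at their own pace and stop on an object; "grip_force" is the grip in N (left out, the last holds). Time passes only in rows, so rows that repeat a pose let the fingers close. It gives the time, the measured TCP pose, the force, the opening and the grip force at its end, in the units of the state.
- bot.observe(): the state, without advancing time (a new reading comes with each control period).
- bot.grab_frame(name): name is "side" or "top" or "wrist"; returns a dict with "pixels" (420x560x3 uint8, red, green, blue), "K" (3x3 intrinsics, pixels), "pose" (4x4, takes a point from camera to world coordinates). Camera axes: x right, y down, z forward; pixel columns grow to the right and rows downward; lengths in m; the calibration is good to about 2 mm. A picture is of the moment at which its call begins. There is no depth.
- bot.job_done(): hands the job in; it is judged then, once.
Trained networks look in a picture, given as the dict that the camera call returned (one of the last four; its "shot" number tells which), for a name from the list of things; names that differ only in an ending like _2 or _b are one class to them, and where a whole thing is asked for, a point or a joint stands for the part that bears it (a point fixed in the world has none). Each returns a list of dicts, best first, with "conf" (0 to 1); they miss things now and then, are a little off and sometimes report something else, mostly with a low value. They report only what shows in the picture. A call takes as long as a camera call. They do not tell look-alikes from the thing itself.
- bot.look_for(picture, label): "position" ([column, row] in pixels, amid what is visible of it).
- bot.regions_of(picture, label): "region" (420x560 bool, what is visible of it) and "position" ([column, row] in pixels, amid what is visible of it).
- bot.spot_point(picture, label): "position" ([column, row] in pixels: a listed point, or the origin of a listed thing).
The state is a dict: "clock": time; "qpos": joint angles; "qd": joint speeds; "joint_efforts": joint torques, N m; "position": TCP position; "tool_rot": TCP orientation; "force": force on the tool from outside, world axes, zero at the start; "moment": the same for the moment, N m; "grip_width": finger opening in m; "finger_force": force on a finger pad.
Only numpy, scipy, OpenCV 4.12 (cv2) and the standard library are available. Lean on these libraries where they do the work, as an engineer would, in place of code of your own. Each camera call takes 0.05 s, during which the arm holds its last target. There are 200 camera calls.

## Working session

There is one attempt and no reset: what is moved stays moved. The work goes in short steps, Python scripts to look and compute and a tool call to move; the robot and the scene stay as the last step left them, time stands still between calls to the robot, and variables do not carry over. Pictures are saved under pics/ and viewed, at most 14 in all, crops included, and the job is handed in when it is done.

Besides the shell and the picture viewer there is one more tool, called after "Call:" as name(argument=value, ...) on one line, values as JSON. carry_out: Moves the arm, as the interface text tells. Its arguments: {"type":"object","properties":{"rows":{"type":"array","items":{"type":"array","items":{"type":"array","items":{"type":"number"}}}},"grip":{"type":"number"},"grip_force":{"type":"number"}},"required":["rows"]}

```bash
ls; mkdir -p pics
cat > h.py <<'E'
from workcell import bot
import numpy as np, cv2
def save(n,f): cv2.imwrite(f'pics/{n}.png',f['pixels'][:,:,::-1])
def ray(f,p,z):
    K=np.array(f['K']);T=np.array(f['pose'])
    d=T[:3,:3]@np.linalg.inv(K)@np.array([p[0],p[1],1.]);o=T[:3,3]
    return (o+d*(z-o[2])/d[2])
def proj(f,P):
    K=np.array(f['K']);T=np.array(f['pose'])
    c=T[:3,:3].T@(np.array(P)-T[:3,3]);u=K@c;return u[:2]/u[2]
E
python3 - <<'E'
from h import *
fs={}
for n in ['top','side']:
    f=bot.grab_frame(n);save(n+'1',f);print(n,np.round(f['K'],1).tolist(),np.round(f['pose'],3).tolist())
    for l in ['jar_a','tin_a','knife','jar_rack','tin_plate','knife_tray','ink_pot','bottle']:
        print(l,[(np.round(d['position'],1).tolist(),round(d['conf'],2)) for d in bot.look_for(f,l)])
s=bot.observe();print(s)
E
```

```text
pics
top [[457.8, 0.0, 275.6], [0.0, 457.8, 213.2], [0.0, 0.0, 1.0]] [[0.025, -0.99, 0.137, 0.274], [-1.0, -0.025, 0.002, -0.011], [0.001, -0.137, -0.991, 1.292], [0.0, 0.0, 0.0, 1.0]]
jar_a [([143.9, 260.7], 0.76), ([337.7, 218.1], 0.75), ([163.4, 236.2], 0.67)]
tin_a [([268.1, 215.4], 0.69), ([212.4, 216.3], 0.64)]
knife [([452.0, 267.1], 0.8), ([363.1, 291.2], 0.77), ([162.1, 236.5], 0.74), ([371.6, 238.9], 0.72)]
jar_rack [([269.7, 156.4], 0.93)]
tin_plate [([189.7, 155.8], 0.79), ([372.0, 240.2], 0.45)]
knife_tray [([353.2, 156.7], 0.9), ([454.9, 179.4], 0.61), ([186.5, 153.9], 0.37)]
ink_pot [([74.0, 205.4], 0.86)]
bottle [([456.0, 178.8], 0.66)]
side [[528.5, 0.0, 277.7], [0.0, 528.5, 208.0], [0.0, 0.0, 1.0]] [[0.886, -0.241, 0.396, -0.211], [-0.463, -0.493, 0.736, -1.203], [0.018, -0.836, -0.549, 0.917], [0.0, 0.0, 0.0, 1.0]]
jar_a [([306.9, 230.3], 0.73), ([198.8, 163.7], 0.72), ([222.0, 165.9], 0.7), ([238.7, 156.3], 0.59)]
tin_a [([278.0, 204.5], 0.83), ([253.1, 180.8], 0.77)]
knife [([311.1, 273.2], 0.81), ([334.7, 334.3], 0.66), ([259.5, 282.5], 0.57)]
jar_rack [([326.1, 195.8], 0.78)]
tin_plate [([287.8, 164.3], 0.62)]
knife_tray [([370.2, 237.5], 0.72)]
ink_pot [([214.8, 127.3], 0.83)]
bottle [([413.9, 286.2], 0.83)]
{'clock': 0.9, 'qpos': array([-1.38121999,  0.52136848, -0.03627642,  1.59955343,  0.02117766,
        1.02108761, -0.11282414]), 'qd': array([ 0.00033583, -0.00028562,  0.00029553,  0.00078528,  0.0004172 ,
       -0.00030087,  0.00043181]), 'joint_efforts': array([-6.44741012e-04, -9.26818442e+01,  1.97796799e+00, -3.70245373e+01,
        1.79329421e-02,  2.09401398e-03, -1.74169901e-05]), 'position': array([0.16056532, 0.60399113, 0.23129153]), 'tool_rot': array([-3.14155928e+00, -4.42051762e-06,  2.88171811e+00]), 'force': array([ 0.07638037, -0.40223446, -0.72499499]), 'moment': array([-0.01107644, -0.02719072, -0.03493349]), 'finger_force': 0.0, 'grip_width': 0.08528183653743987}
```

Run:
```python
import cv2
a=cv2.imread('pics/top1.png');cv2.imwrite('pics/top1c.png',cv2.resize(a[100:340,30:520],(800,392),interpolation=cv2.INTER_CUBIC))
```

```text
(no output)
```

View pics/top1.png

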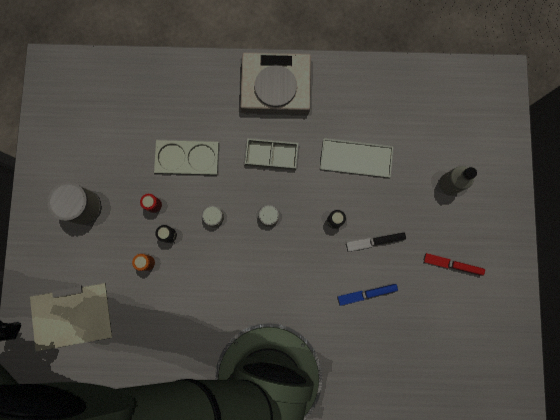

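View pics/top1c.png

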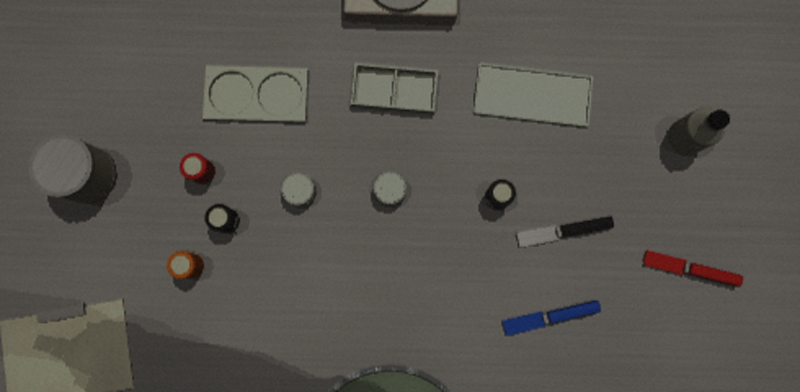

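View pics/side1.png

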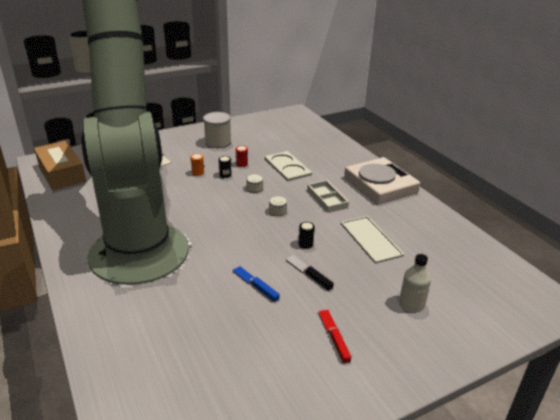

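The top picture shows black jars at (165,233) and (337,218). The red (150,203) and orange (143,262) jars are look-alikes. The tins are at (212,216) and (268,215). The black knife is at (375,242), and the blue (367,295) and red (454,265) knives are look-alikes. The scale at (276,85) is not part of the job. Next I'll measure positions and check the choice in a close crop.

```bash
cat >> h.py <<'E'
def quad(f,c,z,thr=None,w=60):
    """min-area rect of the bright fixed thing around pixel c, at rim height z"""
    r=[d for d in c]
    m=r[0].astype(np.uint8)
    cs,_=cv2.findContours(m,cv2.RETR_EXTERNAL,cv2.CHAIN_APPROX_NONE)
    k=max(cs,key=cv2.contourArea).reshape(-1,2)
    P=np.array([ray(f,p,z)[:2] for p in k])
    return cv2.minAreaRect((P*1000).astype(np.float32))
E
python3 - <<'E'
from h import *
f=bot.grab_frame('top')
H={'jar_a':.033,'tin_a':.02,'knife':.006,'jar_rack':.024,'tin_plate':.012,'knife_tray':.008,'ink_pot':.106,'bottle':.15}
for l,z in H.items():
    for d in bot.regions_of(f,l):
        q=quad(f,[d['region']],z)
        print(l,np.round(d['position']),round(d['conf'],2),'ctr',np.round(q[0],1),'size',np.round(q[1],1),'ang',round(q[2],1),'spot')
for l in H:
    print(l,[(np.round(ray(f,d['position'],0)*1000).tolist(),round(d['conf'],2)) for d in bot.spot_point(f,l)])
# lids: bright blob centre
g=cv2.cvtColor(f['pixels'],cv2.COLOR_RGB2GRAY)
for n,(u,v),z in [('jarL',(165,233),.066),('jarR',(337,217),.066),('tinL',(212,215),.04),('tinR',(268,214),.04)]:
    c=g[v-13:v+14,u-13:u+14]; t,m=cv2.threshold(c,0,255,cv2.THRESH_BINARY+cv2.THRESH_OTSU)
    k,lab,st,ce=cv2.connectedComponentsWithStats(m)
    i=1+np.argmax(st[1:,4]); p=ce[i]+[u-13,v-13]; print(n,p,st[i],np.round(ray(f,p,z),4))
# knife: black handle & blade
hsv=f['pixels']
im=cv2.resize(hsv[190:260,130:420],(800,193),interpolation=cv2.INTER_CUBIC);cv2.imwrite('pics/crop2.png',im[:,:,::-1])
E
```

```text
jar_a [148. 204.] 0.82 ctr [468.1 339.1] size [59.7 43.4] ang 65.0 spot
jar_a [164. 236.] 0.72 ctr [381.2 294.3] size [56.1 41.6] ang 60.8 spot
jar_a [146. 260.] 0.61 ctr [303.5 350.4] size [43.5 60.3] ang 1.4 spot
jar_a [336. 220.] 0.54 ctr [ 433.8 -176.5] size [44.9 53.7] ang 46.0 spot
tin_a [213. 218.] 0.7 ctr [436.1 167.4] size [58.4 56.4] ang 35.6 spot
knife [367. 293.] 0.82 ctr [ 233.  -269.2] size [ 27.  168.9] ang 15.1 spot
knife [453. 267.] 0.78 ctr [ 317.9 -511.3] size [169.6  26. ] ang 77.3 spot
knife [375. 241.] 0.6 ctr [ 379.1 -293.1] size [ 25.2 166.4] ang 12.7 spot
knife [274. 155.] 0.25 ctr [622.6   8.3] size [149.5  81.2] ang 85.7 spot
jar_rack [270. 153.] 0.68 ctr [618.3   8.8] size [145.5  79.2] ang 86.6 spot
tin_plate [189. 156.] 0.97 ctr [605.5 252.1] size [181.6  98.6] ang 89.9 spot
knife_tray [354. 158.] 0.8 ctr [ 617.1 -236.3] size [201.6  92.6] ang 84.5 spot
ink_pot [ 75. 205.] 0.7 ctr [447.6 521.7] size [142.3  97. ] ang 70.2 spot
bottle [455. 180.] 0.6 ctr [ 529.6 -471.2] size [ 57.6 104.3] ang 31.0 spot
bottle [334. 220.] 0.22 ctr [ 420.1 -161.1] size [35.4 46.8] ang 46.2 spot
jar_a [([378.0, 303.0, 0.0], 0.78), ([309.0, 345.0, 0.0], 0.7), ([468.0, 355.0, 0.0], 0.67), ([430.0, -181.0, 0.0], 0.54)]
tin_a [([453.0, 7.0, 0.0], 0.86)]
knife [([379.0, -294.0, 0.0], 0.79), ([314.0, -512.0, 0.0], 0.79), ([239.0, -268.0, 0.0], 0.71)]
jar_rack [([618.0, 12.0, 0.0], 0.94)]
tin_plate [([613.0, 250.0, 0.0], 0.61)]
knife_tray [([627.0, -236.0, 0.0], 0.88)]
ink_pot [([448.0, 538.0, 0.0], 0.97), ([372.0, 291.0, 0.0], 0.3)]
bottle [([546.0, -494.0, 0.0], 0.71)]
jarL [164.54913295 230.03757225] [  0   0  27  27 346] [0.3895 0.2886 0.066 ]
jarR [339.25531915 213.72340426] [  0   0  27  27 376] [ 0.4455 -0.1808  0.066 ]
tinL [211.75       214.73550725] [  3   4  20  19 276] [0.4376 0.1673 0.04  ]
tinR [268.23636364 214.14545455] [  4   4  19  19 275] [0.4431 0.0115 0.04  ]
```

View pics/crop2.png

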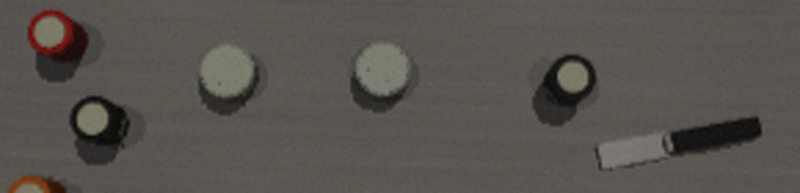

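The crop confirms black jars with labels at about (164,233) and (338,217.5). The tins are plain white-lidded, and the black knife's blade points to the left. Next I'll refine the jar lids and plan the first chain of moves.

```bash
cat >> h.py <<'E'
def chain(wps, start=None):
    """wps: (x,y,z,yaw_deg); prints tool-frame shifts and twist for one call per waypoint"""
    if start is None:
        s=bot.observe(); start=(*s['position'],np.degrees(s['tool_rot'][2]))
    p=np.array(start[:3]);yaw=start[3]
    for w in wps:
        d=np.array(w[:3])-p;c,s_=np.cos(np.radians(yaw)),np.sin(np.radians(yaw))
        r=np.round([c*d[0]+s_*d[1], s_*d[0]-c*d[1], -d[2]],3)
        t=np.round((yaw-w[3]+180)%360-180,0)
        print('to',w,'-> shift',r.tolist(),'twist',t)
        p=p+np.array([c*r[0]+s_*r[1], s_*r[0]-c*r[1], -r[2]]);yaw-=t
E
python3 - <<'E'
from h import *
f=bot.grab_frame('top')
g=cv2.cvtColor(f['pixels'],cv2.COLOR_RGB2GRAY)
for n,(u,v) in [('L',(164,233)),('R',(338,217))]:
    c=g[v-5:v+6,u-5:u+6].astype(float);w=np.clip(c-90,0,None) if c.max()>110 else np.clip(c-c.max()*.6,0,None)
    yy,xx=np.mgrid[-5:6,-5:6];p=np.array([u+(w*xx).sum()/w.sum(),v+(w*yy).sum()/w.sum()]);print(n,p,np.round(ray(f,p,.066),4),c.max())
P=ray(f,p,.066)
chain([(.381,.291,.231,165),(.381,.291,.03,165),(.381,.291,.17,165),(.623,.045,.17,86),(.623,.045,.036,86)])
E
```

```text
L [163.28553922 232.65482026] [0.3824 0.2916 0.066 ] 123.0
R [337.37389845 217.39068401] [ 0.4354 -0.1758  0.066 ] 124.0
to (0.381, 0.291, 0.231, 165) -> shift [-0.293, -0.246, 0.0] twist 0.0
to (0.381, 0.291, 0.03, 165) -> shift [-0.0, 0.0, 0.201] twist 0.0
to (0.381, 0.291, 0.17, 165) -> shift [-0.0, 0.0, -0.14] twist 0.0
to (0.623, 0.045, 0.17, 86) -> shift [-0.298, -0.175, 0.0] twist 79.0
to (0.623, 0.045, 0.036, 86) -> shift [-0.0, -0.001, 0.134] twist 0.0
```

Call:
carry_out(rows=[[[-0.293,-0.246,0,0],[-0.293,-0.246,0,0],[-0.293,-0.246,0,0],[-0.293,-0.246,0,0],[-0.293,-0.246,0,0],[-0.293,-0.246,0,0],[-0.293,-0.246,0,0],[-0.293,-0.246,0,0],[-0.293,-0.246,0,0],[-0.293,-0.246,0,0],[-0.293,-0.246,0,0],[-0.293,-0.246,0,0]]], grip=0.085, grip_force=60)

```text
clock: 2.8
position: [0.3807, 0.2909, 0.2314]
tool_rot: [3.141, 0.0, 2.881]
force: [-0.7, 0.8, -0.1]
grip_width: 0.0852
finger_force: 0.0
```

Run:
```python
from h import *
f=bot.grab_frame('wrist');save('w1',f)
for l in ['jar_a']:
    for d in bot.look_for(f,l): print(l,np.round(d['position']),round(d['conf'],2),np.round(ray(f,d['position'],.05),3))
print(proj(f,[.382,.2913,.066])); s=bot.observe();print(s['position'],s['qpos'].round(2))
```

```text
jar_a [320.  95.] 0.87 [0.303 0.352 0.05 ]
jar_a [338. 242.] 0.86 [0.466 0.337 0.05 ]
jar_a [283. 186.] 0.61 [0.384 0.292 0.05 ]
[281.33005385 188.05196436]
[0.38000261 0.29189731 0.23131113] [-0.82  0.29  0.06  1.98 -0.02  0.88  0.56]
```

View pics/w1.png

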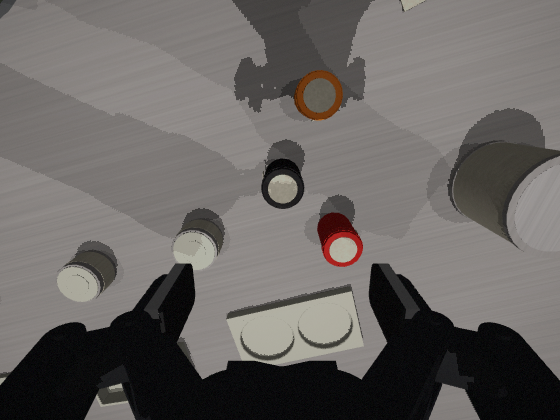

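The wrist picture shows the black jar's lid at (283,188), against (281,188) predicted. The red jar is at (342,248) and the orange one at (320,95), both clear of the finger line. I'll descend.

Call:
carry_out(rows=[[[0,0,0.04,0],[0,0,0.08,0],[0,0,0.12,0],[0,0,0.15,0],[0,0,0.17,0],[0,0,0.185,0],[0,0,0.195,0],[0,0,0.201,0],[0,0,0.201,0],[0,0,0.201,0]]])

```text
clock: 3.73
position: [0.3805, 0.2915, 0.0307]
tool_rot: [3.141, 0.0, 2.882]
force: [0.9, -0.9, 0.1]
grip_width: 0.0851
finger_force: 0.0
```

Call:
carry_out(rows=[[[0,0,0,0],[0,0,0,0],[0,0,0,0],[0,0,0,0],[0,0,0,0],[0,0,0,0],[0,0,0,0],[0,0,0,0],[0,0,0,0],[0,0,0,0]]], grip=0.035, grip_force=50)

```text
clock: 4.57
position: [0.3808, 0.2912, 0.031]
tool_rot: [3.141, 0.001, 2.882]
force: [-1.5, -1.1, 12.6]
grip_width: 0.0429
finger_force: 48.9
```

Call:
carry_out(rows=[[[0,0,-0.02,0],[0,0,-0.05,0],[0,0,-0.09,0],[0,0,-0.12,0],[0,0,-0.14,0],[0,0,-0.14,0],[0,0,-0.14,0]]])

```text
clock: 5.15
position: [0.3808, 0.2912, 0.1712]
tool_rot: [3.14, 0.001, 2.882]
force: [0.8, 0.4, -2.2]
grip_width: 0.0425
finger_force: 51.4
```

Call:
carry_out(rows=[[[-0.025,-0.015,0,7],[-0.05,-0.029,0,14],[-0.075,-0.044,0,21],[-0.1,-0.059,0,28],[-0.125,-0.073,0,35],[-0.15,-0.088,0,42],[-0.175,-0.103,0,49],[-0.2,-0.117,0,56],[-0.225,-0.132,0,63],[-0.25,-0.147,0,70],[-0.275,-0.161,0,76],[-0.298,-0.175,0,79]]])

```text
clock: 6.15
position: [0.6239, 0.044, 0.1685]
tool_rot: [-3.14, 0.001, 1.497]
force: [0.3, 0.8, -1.1]
grip_width: 0.0431
finger_force: 51.2
```

Run:
```python
from h import *
f=bot.grab_frame('wrist');save('w2',f)
s=bot.observe();print(s['position'],s['tool_rot'],s['grip_width'],s['qpos'].round(2))
for l,z in [('jar_rack',.024),('tin_plate',.012),('knife_tray',.008)]:
    for d in bot.regions_of(f,l):
        q=quad(f,[d['region']],z);print(l,round(d['conf'],2),np.round(q[0]),np.round(q[1]),round(q[2],1))
print([np.round(proj(f,p)).tolist() for p in [(.623,.0445,.004),(.618,-.027,.004)]])
```

```text
[0.62651271 0.0393339  0.16874304] [3.14133209 0.00378452 1.4913905 ] 0.042931818843123144 [-0.44  0.64  0.44  1.67 -0.32  0.91  0.04]
jar_rack 0.87 [624.  40.] [88. 76.] 85.4
knife_tray 0.83 [ 626. -161.] [95. 47.] 3.1
[[281.0, 187.0], [281.0, 250.0]]
```

View pics/w2.png

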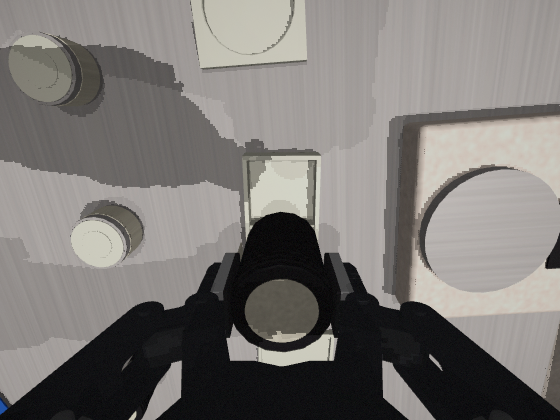

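The left bay spans columns 248–315 and rows 158–217, centred where I predicted (281,187). The jar is held upright. I'll descend and release.

Call:
carry_out(rows=[[[0,0,0.03,0],[0,0,0.06,0],[0,0,0.09,0],[0,0,0.11,0],[0,0,0.12,0],[0,0,0.127,0],[0,0,0.131,0],[0,0,0.133,0],[0,0,0.133,0],[0,0,0.133,0]]])

```text
clock: 7.18
position: [0.624, 0.0454, 0.0382]
tool_rot: [3.14, -0.0, 1.503]
force: [-0.4, 0.2, -0.3]
grip_width: 0.0427
finger_force: 51.5
```

Call:
carry_out(rows=[[[0,0,0,0],[0,0,0,0],[0,0,0,0],[0,0,0,0],[0,0,0,0],[0,0,0,0],[0,0,0,0]]], grip=0.085)

```text
clock: 7.77
position: [0.6236, 0.0453, 0.0373]
tool_rot: [3.142, 0.0, 1.503]
force: [-0.1, 0.1, 1.6]
grip_width: 0.085
finger_force: 0.0
```

Call:
carry_out(rows=[[[0,0,-0.03,0],[0,0,-0.06,0],[0,0,-0.1,0],[0,0,-0.14,0],[0,0,-0.14,0],[0,0,-0.14,0]]])

```text
clock: 8.27
position: [0.6246, 0.0454, 0.1796]
tool_rot: [3.138, -0.001, 1.503]
force: [0.0, 0.3, -0.8]
grip_width: 0.0847
finger_force: 0.0
```

Run:
```python
from h import *
chain([(.435,-.176,.176,77),(.435,-.176,.03,77),(.435,-.176,.17,77),(.618,-.027,.17,86),(.618,-.027,.036,86),(.618,-.027,.176,86)],(.623,.045,.177,86))
```

```text
to (0.435, -0.176, 0.176, 77) -> shift [-0.234, -0.172, 0.001] twist 9
to (0.435, -0.176, 0.03, 77) -> shift [0.0, -0.0, 0.146] twist 0
to (0.435, -0.176, 0.17, 77) -> shift [0.0, -0.0, -0.14] twist 0
to (0.618, -0.027, 0.17, 86) -> shift [0.187, 0.145, -0.0] twist -9
to (0.618, -0.027, 0.036, 86) -> shift [-0.0, -0.0, 0.134] twist 0
to (0.618, -0.027, 0.176, 86) -> shift [-0.0, -0.0, -0.14] twist 0
```

Call:
carry_out(rows=[[[-0.026,-0.019,0,1],[-0.052,-0.038,0,2],[-0.078,-0.057,0,3],[-0.104,-0.076,0,4],[-0.13,-0.096,0,5],[-0.156,-0.115,0,6],[-0.182,-0.134,0,7],[-0.208,-0.153,0,8],[-0.234,-0.172,0,9],[-0.234,-0.172,0,9],[-0.234,-0.172,0,9]]])

```text
clock: 9.18
position: [0.4348, -0.1775, 0.1768]
tool_rot: [-3.14, 0.0, 1.343]
force: [-0.7, 0.3, -0.1]
grip_width: 0.0851
finger_force: 0.0
```

Run:
```python
from h import *
f=bot.grab_frame('wrist');save('w3',f)
s=bot.observe();print(s['position'],s['tool_rot'])
g=cv2.cvtColor(f['pixels'],cv2.COLOR_RGB2GRAY)
print(proj(f,[.4354,-.1758,.066]),proj(f,[.4354,-.1758,.0]))
for l,z in [('jar_a',.06),('jar_rack',.024),('tin_a',.04),('knife',.01)]:
    for d in bot.look_for(f,l): print(l,round(d['conf'],2),np.round(d['position']),np.round(ray(f,d['position'],z),3))
```

```text
[ 0.43571816 -0.17657861  0.17682636] [-3.14074266e+00 -5.35631180e-05  1.34496113e+00]
[281.83294851 201.45577991] [281.78303081 183.47294041]
jar_a 0.66 [444.  12.] [ 0.586 -0.061  0.06 ]
jar_a 0.57 [283. 196.] [ 0.437 -0.173  0.06 ]
jar_rack 0.74 [446.  12.] [ 0.606 -0.056  0.024]
tin_a 0.74 [244.  10.] [ 0.44  -0.021  0.04 ]
tin_a 0.47 [463. 190.] [ 0.604 -0.212  0.04 ]
knife 0.83 [253. 286.] [ 0.376 -0.285  0.01 ]
knife 0.55 [113. 271.] [ 0.224 -0.23   0.01 ]
```

View pics/w3.png

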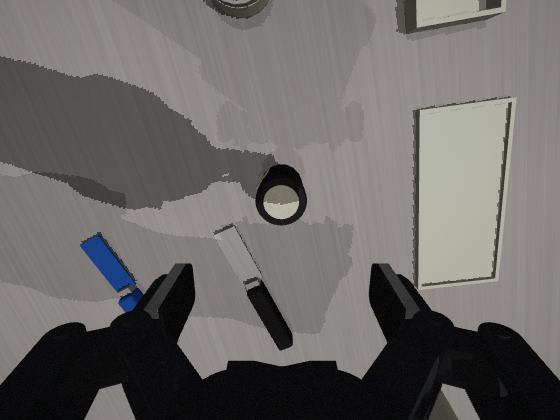

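The jar's lid is at (281,202), as predicted. The black knife's tip at (228,230) is clear of the fingers.

Call:
carry_out(rows=[[[0,0,0.04,0],[0,0,0.08,0],[0,0,0.11,0],[0,0,0.13,0],[0,0,0.14,0],[0,0,0.146,0],[0,0,0.146,0],[0,0,0.146,0]]])

```text
clock: 10.1
position: [0.4366, -0.1766, 0.0321]
tool_rot: [3.141, 0.0, 1.346]
force: [-0.2, -0.3, 0.9]
grip_width: 0.085
finger_force: 0.0
```

Call:
carry_out(rows=[[[0,0,0,0],[0,0,0,0],[0,0,0,0],[0,0,0,0],[0,0,0,0],[0,0,0,0],[0,0,0,0],[0,0,0,0],[0,0,0,0]]], grip=0.035)

```text
clock: 10.85
position: [0.4365, -0.1765, 0.0321]
tool_rot: [3.141, -0.0, 1.346]
force: [-3.5, 2.1, 15.9]
grip_width: 0.0428
finger_force: 48.5
```

Call:
carry_out(rows=[[[0,0,-0.02,0],[0,0,-0.05,0],[0,0,-0.09,0],[0,0,-0.12,0],[0,0,-0.14,0],[0,0,-0.14,0],[0,0,-0.14,0]]])

```text
clock: 11.43
position: [0.4366, -0.1762, 0.1721]
tool_rot: [3.139, -0.001, 1.347]
force: [0.1, 0.5, -1.1]
grip_width: 0.0425
finger_force: 51.4
```

Call:
carry_out(rows=[[[0.019,0.015,0,-1],[0.037,0.029,0,-2],[0.056,0.044,0,-3],[0.075,0.058,0,-4],[0.094,0.073,0,-5],[0.112,0.087,0,-6],[0.131,0.102,0,-7],[0.15,0.116,0,-8],[0.168,0.13,0,-9],[0.187,0.145,0,-9],[0.187,0.145,0,-9],[0.187,0.145,0,-9]]])

```text
clock: 12.43
position: [0.6189, -0.0257, 0.1693]
tool_rot: [-3.139, 0.0, 1.504]
force: [-0.8, -1.0, -1.6]
grip_width: 0.0429
finger_force: 51.4
```

Call:
carry_out(rows=[[[0,0,0.03,0],[0,0,0.06,0],[0,0,0.09,0],[0,0,0.11,0],[0,0,0.12,0],[0,0,0.127,0],[0,0,0.131,0],[0,0,0.134,0],[0,0,0.134,0],[0,0,0.134,0]]])

```text
clock: 13.27
position: [0.6196, -0.0266, 0.0381]
tool_rot: [3.141, -0.0, 1.503]
force: [0.8, -0.1, -0.5]
grip_width: 0.0429
finger_force: 51.5
```

Call:
carry_out(rows=[[[0,0,0.001,0],[0,0,0.001,0],[0,0,0.001,0]]])

```text
clock: 13.52
position: [0.6193, -0.0264, 0.0367]
tool_rot: [3.141, -0.0, 1.503]
force: [-0.4, -0.2, -1.7]
grip_width: 0.0427
finger_force: 51.5
```

Call:
carry_out(rows=[[[0,0,0,0],[0,0,0,0],[0,0,0,0],[0,0,0,0],[0,0,0,0],[0,0,0,0],[0,0,0,0]]], grip=0.085)

```text
clock: 14.1
position: [0.6192, -0.0266, 0.0363]
tool_rot: [3.142, 0.0, 1.503]
force: [0.2, -0.3, -1.0]
grip_width: 0.085
finger_force: 0.0
```

Call:
carry_out(rows=[[[0,0,-0.03,0],[0,0,-0.06,0],[0,0,-0.1,0],[0,0,-0.14,0],[0,0,-0.14,0],[0,0,-0.14,0]]])

```text
clock: 14.6
position: [0.6202, -0.0264, 0.1786]
tool_rot: [3.138, -0.001, 1.503]
force: [-0.5, 0.2, -0.6]
grip_width: 0.0853
finger_force: 0.0
```

Run:
```python
from h import *
s=bot.observe();print(s['position'],s['tool_rot'],s['qpos'].round(2))
chain([(.443,.0115,.174,93),(.443,.0115,.012,93),(.443,.0115,.152,93),(.607,.209,.152,109),(.607,.209,.017,109),(.607,.209,.157,109)],(.618,-.027,.174,86))
```

```text
[ 0.62019596 -0.02644902  0.17857817] [ 3.13773084e+00 -8.14114575e-04  1.50312042e+00] [-0.36  0.62  0.46  1.68 -0.33  0.91  0.17]
to (0.443, 0.0115, 0.174, 93) -> shift [0.026, -0.177, -0.0] twist -7
to (0.443, 0.0115, 0.012, 93) -> shift [0.0, -0.0, 0.162] twist 0
to (0.443, 0.0115, 0.152, 93) -> shift [0.0, -0.0, -0.14] twist 0
to (0.607, 0.209, 0.152, 109) -> shift [0.189, 0.174, -0.0] twist -16
to (0.607, 0.209, 0.017, 109) -> shift [-0.0, -0.0, 0.135] twist 0
to (0.607, 0.209, 0.157, 109) -> shift [-0.0, -0.0, -0.14] twist 0
```

Call:
carry_out(rows=[[[0.004,-0.03,0,-1],[0.009,-0.06,0,-2],[0.013,-0.09,0,-4],[0.018,-0.12,0,-5],[0.022,-0.15,0,-6],[0.026,-0.177,0,-7],[0.026,-0.177,0,-7],[0.026,-0.177,0,-7],[0.026,-0.177,0,-7]]])

```text
clock: 15.35
position: [0.4446, 0.0115, 0.1761]
tool_rot: [-3.141, 0.0, 1.625]
force: [0.2, 0.5, -0.4]
grip_width: 0.0848
finger_force: 0.0
```

Run:
```python
from h import *
f=bot.grab_frame('wrist');save('w4',f)
s=bot.observe();print(s['position'],s['tool_rot'])
print('want',proj(f,[.4431,.0115,.04]),'tinL',proj(f,[.4376,.1673,.04]))
for d in bot.regions_of(f,'tin_a'):
    m=d['region'];ys,xs=np.where(m);print(np.round(d['position']),round(d['conf'],2),xs.min(),xs.max(),ys.min(),ys.max())
for d in bot.regions_of(f,'tin_plate'):
    q=quad(f,[d['region']],.012);print(round(d['conf'],2),np.round(q[0]),np.round(q[1]),q[2])
```

```text
[0.44486211 0.01130286 0.17602587] [-3.14152996e+00  4.28455942e-04  1.62497553e+00]
want [279.65187179 195.37475359] tinL [283.16956632   6.46342046]
[279. 192.] 0.88 249 307 161 223
[281.  24.] 0.86 247 317 0 52
0.8 [606. 174.] [101.  31.] 3.1712229251861572
```

View pics/w4.png

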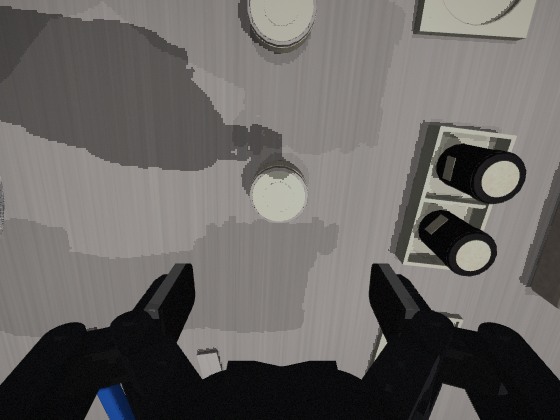

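Both jars stand upright in their bays, with lids at (503,182) and (472,255). The tin's lid is at (279,195), as predicted, so I'll descend.

Call:
carry_out(rows=[[[0,0,0.04,0],[0,0,0.08,0],[0,0,0.12,0],[0,0,0.14,0],[0,0,0.155,0],[0,0,0.16,0],[0,0,0.164,0],[0,0,0.164,0],[0,0,0.164,0]]])

```text
clock: 16.25
position: [0.4448, 0.0114, 0.0129]
tool_rot: [3.141, -0.0, 1.625]
force: [0.0, -0.4, 0.6]
grip_width: 0.0849
finger_force: 0.0
```

Call:
carry_out(rows=[[[0,0,0,0],[0,0,0,0],[0,0,0,0],[0,0,0,0],[0,0,0,0],[0,0,0,0],[0,0,0,0],[0,0,0,0]]], grip=0.047)

```text
clock: 16.92
position: [0.4446, 0.0116, 0.0132]
tool_rot: [3.141, -0.0, 1.625]
force: [-2.9, -0.3, 19.2]
grip_width: 0.0548
finger_force: 48.9
```

Call:
carry_out(rows=[[[0,0,-0.02,0],[0,0,-0.05,0],[0,0,-0.09,0],[0,0,-0.12,0],[0,0,-0.14,0],[0,0,-0.14,0],[0,0,-0.14,0]]])

```text
clock: 17.5
position: [0.4448, 0.012, 0.1532]
tool_rot: [3.139, -0.001, 1.626]
force: [-0.1, 0.1, -2.0]
grip_width: 0.0548
finger_force: 54.8
```

Call:
carry_out(rows=[[[0.019,0.017,0,-2],[0.038,0.035,0,-3],[0.057,0.052,0,-5],[0.076,0.07,0,-6],[0.095,0.087,0,-8],[0.113,0.104,0,-10],[0.132,0.122,0,-11],[0.151,0.139,0,-13],[0.17,0.157,0,-14],[0.189,0.174,0,-16],[0.189,0.174,0,-16],[0.189,0.174,0,-16]]])

```text
clock: 18.5
position: [0.6073, 0.2103, 0.1501]
tool_rot: [-3.139, -0.0, 1.906]
force: [-0.6, -0.0, -2.3]
grip_width: 0.055
finger_force: 54.8
```

Run:
```python
from h import *
f=bot.grab_frame('wrist');save('w5',f)
s=bot.observe();print(s['position'],s['tool_rot'],s['grip_width'])
print('wells',proj(f,[.607,.209,.012]),proj(f,[.607,.295,.012]))
for d in bot.regions_of(f,'tin_plate'):
    q=quad(f,[d['region']],.012);print(round(d['conf'],2),np.round(q[0]),np.round(q[1]),q[2])
```

```text
[0.60709516 0.20912989 0.15048849] [-3.13905277e+00  2.03425334e-04  1.90410656e+00] 0.05455480650886414
wells [280.62269524 195.9114126 ] [312.83325288 106.83972803]
0.7 [608. 252.] [181.  97.] 89.68444061279297
```

View pics/w5.png

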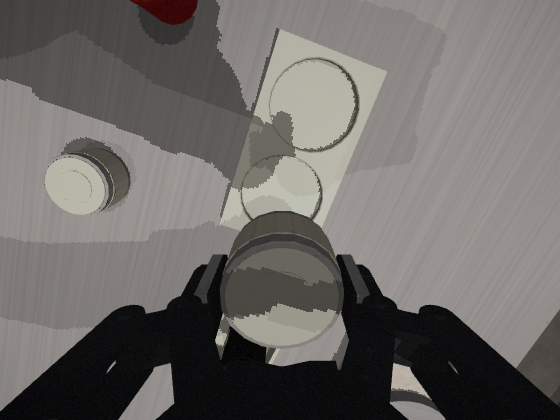

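The wells are centred at (313,104) and about (281,195), both as predicted. I'll lower the tin and release it.

Call:
carry_out(rows=[[[0,0,0.03,0],[0,0,0.06,0],[0,0,0.09,0],[0,0,0.11,0],[0,0,0.12,0],[0,0,0.128,0],[0,0,0.132,0],[0,0,0.135,0],[0,0,0.135,0],[0,0,0.135,0]]])

```text
clock: 19.43
position: [0.6083, 0.2097, 0.0182]
tool_rot: [3.14, -0.0, 1.904]
force: [-0.9, 0.1, -1.7]
grip_width: 0.0541
finger_force: 55.1
```

Call:
carry_out(rows=[[[0,0,0,0],[0,0,0,0],[0,0,0,0],[0,0,0,0],[0,0,0,0],[0,0,0,0]]], grip=0.085)

```text
clock: 19.93
position: [0.6079, 0.2096, 0.0174]
tool_rot: [3.141, 0.0, 1.904]
force: [0.6, 0.2, -0.1]
grip_width: 0.0847
finger_force: 0.0
```

Call:
carry_out(rows=[[[0,0,-0.03,0],[0,0,-0.06,0],[0,0,-0.1,0],[0,0,-0.14,0],[0,0,-0.14,0],[0,0,-0.14,0]]])

```text
clock: 20.43
position: [0.6088, 0.21, 0.1597]
tool_rot: [3.138, -0.001, 1.904]
force: [0.2, -0.3, -1.1]
grip_width: 0.085
finger_force: 0.0
```

Run:
```python
from h import *
s=bot.observe();print(s['position'],s['tool_rot'],s['qpos'].round(2))
chain([(.437,.167,.157,111),(.437,.167,.012,111),(.437,.167,.152,111),(.608,.295,.152,116),(.608,.295,.017,116),(.608,.295,.157,116),(.3845,-.317,.157,190-180)],(.607,.209,.157,109))
```

```text
[0.60883769 0.21000539 0.15973516] [ 3.13756872e+00 -5.65764576e-04  1.90447091e+00] [-0.66  0.66  0.37  1.63 -0.29  0.9   0.15]
to (0.437, 0.167, 0.157, 111) -> shift [0.016, -0.174, -0.0] twist -2
to (0.437, 0.167, 0.012, 111) -> shift [-0.0, -0.0, 0.145] twist 0
to (0.437, 0.167, 0.152, 111) -> shift [-0.0, -0.0, -0.14] twist 0
to (0.608, 0.295, 0.152, 116) -> shift [0.058, 0.205, 0.0] twist -5
to (0.608, 0.295, 0.017, 116) -> shift [-0.0, 0.0, 0.135] twist 0
to (0.608, 0.295, 0.157, 116) -> shift [-0.0, 0.0, -0.14] twist 0
to (0.3845, -0.317, 0.157, 10) -> shift [-0.452, -0.469, 0.0] twist 106
```

Call:
carry_out(rows=[[[0.003,-0.03,0,0],[0.006,-0.06,0,-1],[0.008,-0.09,0,-1],[0.011,-0.12,0,-1],[0.014,-0.15,0,-2],[0.016,-0.174,0,-2],[0.016,-0.174,0,-2],[0.016,-0.174,0,-2],[0.016,-0.174,0,-2]]])

```text
clock: 21.18
position: [0.4385, 0.1679, 0.157]
tool_rot: [-3.142, 0.0, 1.939]
force: [0.3, -0.7, -0.3]
grip_width: 0.0852
finger_force: 0.0
```

Call:
carry_out(rows=[[[0,0,0.03,0],[0,0,0.07,0],[0,0,0.1,0],[0,0,0.12,0],[0,0,0.135,0],[0,0,0.141,0],[0,0,0.145,0],[0,0,0.145,0],[0,0,0.145,0]]])

```text
clock: 21.93
position: [0.4387, 0.1678, 0.0128]
tool_rot: [3.141, 0.0, 1.939]
force: [-0.3, 0.1, -0.5]
grip_width: 0.0849
finger_force: 0.0
```

Call:
carry_out(rows=[[[0,0,0,0],[0,0,0,0],[0,0,0,0],[0,0,0,0],[0,0,0,0],[0,0,0,0],[0,0,0,0],[0,0,0,0]]], grip=0.047)

```text
clock: 22.6
position: [0.4383, 0.1679, 0.0132]
tool_rot: [3.141, -0.0, 1.939]
force: [-4.5, -0.6, 17.2]
grip_width: 0.0546
finger_force: 49.3
```

Call:
carry_out(rows=[[[0,0,-0.02,0],[0,0,-0.05,0],[0,0,-0.09,0],[0,0,-0.12,0],[0,0,-0.14,0],[0,0,-0.14,0],[0,0,-0.14,0]]])

```text
clock: 23.18
position: [0.4384, 0.1683, 0.1532]
tool_rot: [3.139, -0.001, 1.94]
force: [0.7, 0.0, -2.9]
grip_width: 0.0543
finger_force: 54.8
```

Call:
carry_out(rows=[[[0.006,0.02,0,0],[0.012,0.041,0,-1],[0.017,0.062,0,-1],[0.023,0.082,0,-2],[0.029,0.103,0,-2],[0.035,0.123,0,-3],[0.041,0.144,0,-3],[0.046,0.164,0,-4],[0.052,0.185,0,-4],[0.058,0.205,0,-5],[0.058,0.205,0,-5],[0.058,0.205,0,-5]]])

```text
clock: 24.18
position: [0.6081, 0.2956, 0.15]
tool_rot: [-3.139, 0.0, 2.027]
force: [-0.5, -0.4, -1.9]
grip_width: 0.0544
finger_force: 54.7
```

Call:
carry_out(rows=[[[0,0,0.03,0],[0,0,0.06,0],[0,0,0.09,0],[0,0,0.11,0],[0,0,0.12,0],[0,0,0.128,0],[0,0,0.132,0],[0,0,0.135,0],[0,0,0.135,0],[0,0,0.135,0]]])

```text
clock: 25.02
position: [0.6089, 0.2959, 0.0182]
tool_rot: [3.14, -0.0, 2.026]
force: [0.4, -0.6, -2.1]
grip_width: 0.0544
finger_force: 54.8
```

Call:
carry_out(rows=[[[0,0,0,0],[0,0,0,0],[0,0,0,0],[0,0,0,0],[0,0,0,0],[0,0,0,0]]], grip=0.085)

```text
clock: 25.52
position: [0.6085, 0.2957, 0.0174]
tool_rot: [3.141, 0.0, 2.027]
force: [-0.9, 0.4, 0.5]
grip_width: 0.0849
finger_force: 0.0
```

Call:
carry_out(rows=[[[0,0,-0.03,0],[0,0,-0.06,0],[0,0,-0.1,0],[0,0,-0.14,0],[0,0,-0.14,0],[0,0,-0.14,0]]])

```text
clock: 26.02
position: [0.6095, 0.2962, 0.1599]
tool_rot: [3.138, -0.0, 2.027]
force: [-0.6, -0.6, -0.1]
grip_width: 0.0851
finger_force: 0.0
```

Run:
```python
from h import *
s=bot.observe();print(s['position'],s['tool_rot'],s['qpos'].round(2))
chain([(.44,-.166,.157,107),(.384,-.317,.157,103)],(.608,.295,.157,116))
f=bot.grab_frame('top')
a=f['pixels'][125:260,130:420];cv2.imwrite('pics/top2.png',cv2.resize(a,(800,372),interpolation=cv2.INTER_CUBIC)[:,:,::-1])
```

```text
[0.60951763 0.29618966 0.15987378] [ 3.13751733e+00 -4.43774153e-04  2.02662651e+00] [-0.75  0.71  0.35  1.53 -0.28  0.95  0.14]
to (0.44, -0.166, 0.157, 107) -> shift [-0.341, -0.353, -0.0] twist 9
to (0.384, -0.317, 0.157, 103) -> shift [-0.128, -0.098, -0.0] twist 4
```

View pics/top2.png

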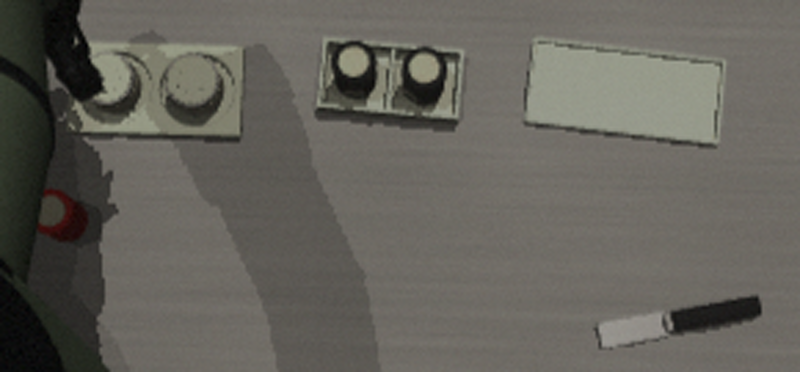

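The jars are in the rack at (352,65) and (427,70), and the tins are in the wells at (115,82) and (195,82). The black knife at (680,322) and the tray at (627,92) are left. I'll move over to the knife.

Call:
carry_out(rows=[[[-0.028,-0.029,0,1],[-0.057,-0.059,0,2],[-0.085,-0.088,0,2],[-0.114,-0.118,0,3],[-0.142,-0.147,0,4],[-0.17,-0.176,0,5],[-0.199,-0.206,0,5],[-0.227,-0.235,0,6],[-0.256,-0.265,0,7],[-0.284,-0.294,0,8],[-0.312,-0.324,0,9],[-0.341,-0.353,0,9]]])

```text
clock: 27.07
position: [0.4398, -0.1672, 0.1564]
tool_rot: [-3.14, -0.001, 1.869]
force: [1.1, 0.9, 0.1]
grip_width: 0.085
finger_force: 0.0
```

Call:
carry_out(rows=[[[-0.026,-0.02,0,1],[-0.051,-0.039,0,2],[-0.077,-0.059,0,2],[-0.102,-0.078,0,3],[-0.128,-0.098,0,4],[-0.128,-0.098,0,4],[-0.128,-0.098,0,4],[-0.128,-0.098,0,4]]])

```text
clock: 27.73
position: [0.3852, -0.3165, 0.1565]
tool_rot: [-3.14, -0.001, 1.8]
force: [0.1, 0.3, 0.0]
grip_width: 0.085
finger_force: 0.0
```

Run:
```python
from h import *
f=bot.grab_frame('wrist');save('w6',f)
s=bot.observe();print(s['position'],s['tool_rot'],s['qpos'].round(2))
print('pred grip',proj(f,[.3845,-.317,.02]),'tip',proj(f,[.379-.22*.082,-.293+.975*.082,0]),'end',proj(f,[.379+.22*.082,-.293-.975*.082,0.02]))
for d in bot.regions_of(f,'knife'):
    q=quad(f,[d['region']],.01);print(round(d['conf'],2),np.round(d['position']),np.round(q[0],1),np.round(q[1],1),q[2])
```

```text
[ 0.38561538 -0.3161514   0.15662341] [-3.14065036e+00 -1.12468494e-03  1.80059918e+00] [ 0.24  0.47  0.44  2.02 -0.29  0.72  1.09]
pred grip [280.41451355 195.79252209] tip [281.14668176  76.81903031] end [279.97468502 250.3618663 ]
0.9 [122.  95.] [ 231.5 -269.6] [ 29.7 166.1] 12.791050910949707
0.66 [280. 150.] [ 378.9 -293.5] [ 27.2 169.6] 12.312322616577148
0.62 [197. 310.] [ 324.1 -480.6] [109.8  25.8] 76.87194061279297
```

View pics/w6.png

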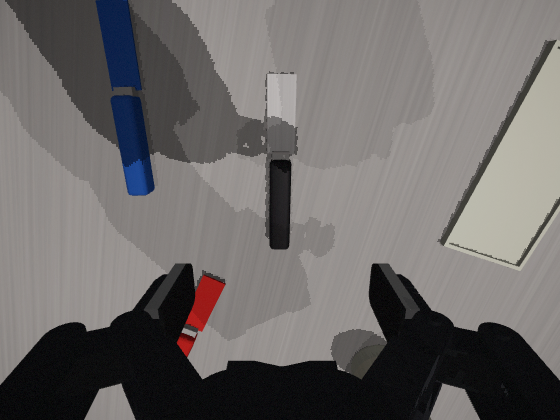

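The wrist picture shows the black knife vertical, with its handle at (280,205), matching the predicted grip point (280,196). The blue and red look-alikes are clear. I'll descend.

Call:
carry_out(rows=[[[0,0,0.04,0],[0,0,0.08,0],[0,0,0.11,0],[0,0,0.13,0],[0,0,0.14,0],[0,0,0.146,0],[0,0,0.149,0],[0,0,0.149,0],[0,0,0.149,0]]])

```text
clock: 28.58
position: [0.3862, -0.3173, 0.0093]
tool_rot: [3.141, 0.001, 1.8]
force: [0.0, -0.8, 0.6]
grip_width: 0.085
finger_force: 0.0
```

Call:
carry_out(rows=[[[0,0,0,0],[0,0,0,0],[0,0,0,0],[0,0,0,0],[0,0,0,0],[0,0,0,0],[0,0,0,0],[0,0,0,0],[0,0,0,0],[0,0,0,0],[0,0,0,0],[0,0,0,0]]], grip=0.01, grip_force=45)

```text
clock: 29.58
position: [0.3857, -0.3171, 0.0086]
tool_rot: [3.141, 0.0, 1.799]
force: [-1.0, 1.3, 9.3]
grip_width: 0.0187
finger_force: 44.3
```

Call:
carry_out(rows=[[[0,0,-0.02,0],[0,0,-0.04,0],[0,0,-0.07,0],[0,0,-0.09,0],[0,0,-0.1,0],[0,0,-0.1,0],[0,0,-0.1,0]]])

```text
clock: 30.17
position: [0.3857, -0.3168, 0.1079]
tool_rot: [3.141, 0.0, 1.8]
force: [-0.1, 1.5, -1.1]
grip_width: 0.0186
finger_force: 44.8
```

Run:
```python
from h import *
s=bot.observe();print(s['position'],s['tool_rot'],s['grip_width'])
# knife origin at tray centre; grip point = centre -0.025*dir
c=np.array([.6175,-.2365]);u=np.array([np.cos(np.radians(84.5)),np.sin(np.radians(84.5))])
t=c-.025*u;print(t)
chain([(*t.round(4),.108,84.5),(*t.round(4),.013,84.5),(*t.round(4),.153,84.5)],(.384,-.317,.108,103))
```

```text
[ 0.38574124 -0.31682513  0.10787315] [3.14134782e+00 4.12445100e-05 1.80011089e+00] 0.018622696308766912
[ 0.61510386 -0.2613849 ]
to (np.float64(0.6151), np.float64(-0.2614), 0.108, 84.5) -> shift [0.002, 0.238, -0.0] twist 18.0
to (np.float64(0.6151), np.float64(-0.2614), 0.013, 84.5) -> shift [0.0, -0.0, 0.095] twist 0.0
to (np.float64(0.6151), np.float64(-0.2614), 0.153, 84.5) -> shift [0.0, -0.0, -0.14] twist 0.0
```

Call:
carry_out(rows=[[[0,0.024,0,2],[0,0.048,0,4],[0.001,0.071,0,6],[0.001,0.095,0,8],[0.001,0.119,0,9],[0.001,0.143,0,11],[0.001,0.167,0,13],[0.002,0.19,0,15],[0.002,0.214,0,17],[0.002,0.238,0,18],[0.002,0.238,0,18],[0.002,0.238,0,18]]])

```text
clock: 31.17
position: [0.617, -0.2602, 0.1056]
tool_rot: [-3.139, -0.001, 1.487]
force: [-1.0, -0.6, -1.4]
grip_width: 0.0188
finger_force: 44.9
```

Run:
```python
from h import *
f=bot.grab_frame('wrist');save('w7',f)
s=bot.observe();print(s['position'],s['tool_rot'],s['grip_width'])
for d in bot.regions_of(f,'knife_tray'):
    q=quad(f,[d['region']],.008);print(round(d['conf'],2),np.round(q[0]),np.round(q[1]),q[2])
c=np.array([.6175,-.2365]);u=np.array([np.cos(np.radians(84.5)),np.sin(np.radians(84.5))]);n=np.array([u[1],-u[0]])
im=f['pixels'][:,:,::-1].copy()
for a in(-1,1):
  for b in(-1,1):
    p=c+a*.1015*u+b*.046*n;x=proj(f,[*p,.008]);cv2.circle(im,tuple(int(v) for v in x),4,(0,0,255),1)
cv2.imwrite('pics/w7.png',im)
```

```text
[ 0.61606231 -0.26098466  0.10608133] [-3.13881560e+00 -3.13654208e-04  1.48574793e+00] 0.01810201452740311
0.97 [ 589. -227.] [189.  33.] 84.02427673339844
```

View pics/w7.png

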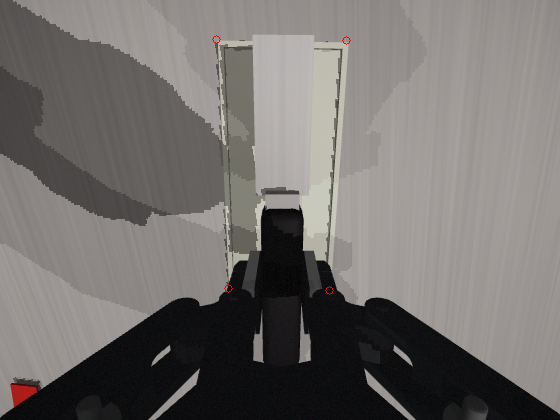

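The tray's predicted corners match the picture, and the knife is in line above its middle. I'll lower it and open the fingers only partly.

Call:
carry_out(rows=[[[0,0,0.02,0],[0,0,0.04,0],[0,0,0.06,0],[0,0,0.075,0],[0,0,0.085,0],[0,0,0.09,0],[0,0,0.093,0],[0,0,0.095,0],[0,0,0.096,0],[0,0,0.096,0],[0,0,0.096,0]]])

```text
clock: 32.18
position: [0.6173, -0.2612, 0.0129]
tool_rot: [3.141, 0.0, 1.486]
force: [-0.2, 0.2, -0.5]
grip_width: 0.0186
finger_force: 44.8
```

Call:
carry_out(rows=[[[0,0,0,0],[0,0,0,0],[0,0,0,0],[0,0,0,0],[0,0,0,0],[0,0,0,0]]], grip=0.042)

```text
clock: 32.68
position: [0.617, -0.2611, 0.0123]
tool_rot: [3.142, 0.0, 1.486]
force: [-0.2, 0.2, 0.4]
grip_width: 0.0422
finger_force: 0.0
```

Call:
carry_out(rows=[[[0,0,-0.02,0],[0,0,-0.05,0],[0,0,-0.09,0],[0,0,-0.13,0],[0,0,-0.17,0],[-0.03,-0.03,-0.2,0],[-0.05,-0.06,-0.2,0],[-0.06,-0.09,-0.2,0],[-0.06,-0.12,-0.2,0],[-0.06,-0.12,-0.2,0],[-0.06,-0.12,-0.2,0],[-0.06,-0.12,-0.2,0]]])

```text
clock: 33.68
position: [0.493, -0.3105, 0.2126]
tool_rot: [3.141, -0.0, 1.486]
force: [0.5, 0.5, -0.0]
grip_width: 0.0421
finger_force: 0.0
```

Run:
```python
from h import *
f=bot.grab_frame('top');g=bot.grab_frame('side')
for d in bot.regions_of(f,'knife'):
    q=quad(f,[d['region']],.008);print(round(d['conf'],2),np.round(q[0]),np.round(q[1]),q[2])
for l in ['ink_pot','bottle']: print(l,[np.round(d['position']) for d in bot.look_for(f,l)][:1])
a=cv2.resize(f['pixels'][110:260,50:480],(800,279),interpolation=cv2.INTER_CUBIC)
b=cv2.resize(g['pixels'][110:290,180:447],(445,300),interpolation=cv2.INTER_CUBIC)
o=np.zeros((580,800,3),np.uint8);o[:279]=a;o[279:579,:445]=b;cv2.imwrite('pics/end.png',o[:,:,::-1])
```

```text
0.91 [ 622. -235.] [165.  26.] 85.44817352294922
0.66 [613. 213.] [63. 58.] 2.5363352298736572
0.61 [ 241. -312.] [20. 73.] 12.514388084411621
0.57 [ 318. -509.] [172.  27.] 77.27021026611328
0.48 [623.   9.] [148.  81.] 86.1200942993164
0.47 [635.  48.] [57. 43.] 1.5968496799468994
ink_pot [array([ 76., 206.])]
bottle []
```

View pics/end.png

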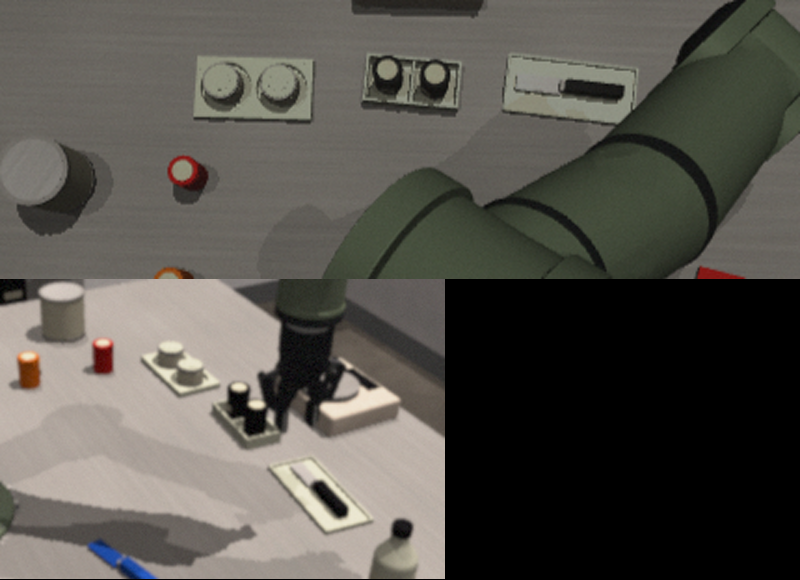

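Everything is in place. The knife lies flat in the tray at top view (567,83), and the jars, tins, pot and bottle are all upright. I'm handing it in.

```bash
python3 -c "
from workcell import bot
print(bot.job_done())"
```

```text
the job is handed in; nothing more can be done
None
```

The job is handed in at about 34 s: both black jars stand in the rack bays, both tins are in the plate wells, and the black knife lies flat and lengthways in the tray; everything is released, and the ink pot and bottle were left alone.

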